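# Complete the foam tray of a field-sampling case

## Robot

A 6-joint arm with a two-finger parallel gripper is mounted at the origin on the work surface. World frame = base frame: x ahead of the robot, y to its left, z up, the work surface at z = 0. Lengths are in mm, angles in rad, forces in N, time in s.
With the tool pointing down it reaches from about 325 to 775 mm from the base axis. Payload 5.5 kg.
Tool frame: the origin (TCP) lies midway between the tips of the shut fingers; the grasp point (between the pads) lies env.grip_depth behind it (env.grip_depth is the distance from the TCP to the grasp point, in mm); z points along the fingers, y is the direction in which the jaws open and shut (so a half turn about z gives the same grasp; the last joint's range is limited). The gripper opens to 88 mm and grips with 3 to 60 N. Pads are 20 mm wide; open, the fingers measure 115 mm over their backs; the gripper's body (75 mm by 178 mm) begins 61 mm behind the grasp point.
Start: joints at [1.287, 0.091, 1.231, -0, 1.82, -0.057], TCP at [134.92, 584.648, 222.631] pointing down, gripper open.
Joint ranges: [-2.87, 2.87], [-0.86, 2.18], [0.17, 2.46], [-1.51, 4.65], [0.06, 2.69], [-2.65, 2.65]. Speed limits (rad/s): [2.57, 2.57, 3.01, 3.14, 3.14, 3.14].

## Interface

Orientations are given as a rotation vector (axis times angle).
In Python, from workcell import env, set_gripper, ik, telemetry, viewer gives the robot as it stands. Calls block until the motion is done:
- env.move_to(position, orientation): joint-space move of the TCP to a pose.
- env.move_l(position, feed=150, orientation=None, force_limit=None): straight line of the TCP; orientation=None keeps the orientation; feed is the mean speed in mm/s. With force_limit (N) it stops when the force on the tool has changed by that much, and returns True; else False.
- env.move_joints(angles): joint-space move.
- set_gripper(opening): finger opening in mm; the grip force is fixed at half the most; returns when the fingers have stopped.
- env.dwell(seconds).
- ik(position, orientation): joint angles nearest the present ones, or None.
- telemetry.sense(): the state.
- viewer.get_image(name): name is "scene" or "side" or "wrist"; returns a dict with "pixels" (400x640x3 uint8, red, green, blue), "intrinsics" (3x3 intrinsics, pixels), "dist_coeffs" ([k1, k2, p1, p2, k3] as OpenCV has them; the pictures are not rectified), "extrinsics" (4x4, takes a point from camera to world coordinates); the wrist camera has in their place "hand_eye" (4x4, takes a point from camera to tool coordinates, whose origin is the TCP and whose axes are the flange's). Camera axes: x right, y up, looking along -z (the intrinsics and any distortion apply to the point x, -y, -z); pixel columns grow to the right and rows downward; lengths in mm; the calibration is good to about 2 mm. A picture is of the moment at which its call begins: read the wrist's pose just before it. There is no depth.
A pose or a line that the arm cannot do raises env.PlanningError and nothing moves.
- env.hand_in(): hands the job in, once; it reports no verdict.
The state is a dict: "clock": time; "qpos": joint angles; "qvel": joint speeds; "tau": joint torques, N m; "position": TCP position; "ee_rot": TCP orientation; "force": force on the tool from outside, world axes, zero at the start; "wrist_torque": the same for the moment, N m; "width": finger opening in mm.
Only numpy, scipy, OpenCV 4.12 (cv2) and the standard library are available. Lean on these libraries where they do the work, as an engineer would, in place of code of your own. Each camera call takes 0.05 s, during which the arm holds its last target.

## Task

Finish packing the open field-sampling case: lay the white pistol-shaped thermometer in its L-shaped cut-out and stand the small blue-lidded jar, lid up, in the round cut-out. Each must go right down onto the yellow floor of its cut-out; set them down, do not drop them from a height.

Things in the scene. Friction and masses are not known exactly. Their poses are not given: they have to be found in the camera images.
- thermometer_barrel (a point): Pistol-shaped thermometer lying on its side, 38 mm thick, 170 g. White barrel 100 mm long (own x, black nose at +x), 32 mm wide (y); pinch it across the width. Teal handle at the rear, pointing to -y: x -50 to -20 mm, out to y -62 mm. The point is the barrel's centre, half-way up (19 mm above its underside); z up.
- jar_center (a point): Small standing jar, off-white with blue lid, 58 mm diameter, 55 mm high, 110 g. The point is its centre, half-way up (27.5 mm above its underside), z up. A larger jar of the same look (84 mm diameter, 78 mm high) stands near and does not fit.
- l_cutout (a point): L-shaped cut-out in the case's dark foam, 15 mm deep, yellow floor, 8 to 9 mm of room all round. The point is on its floor, 26 mm above the desk, where the barrel's centre belongs; x is where the nose points, -y the handle's side, z up. Foam and case rim are level. The case's three cut-outs lie side by side along y in any order; the third holds a torch, its top 30 mm above the floor.
- round_cutout (a point): Round cut-out in the same case's foam, 78 mm diameter, 15 mm deep, yellow floor. The point is the centre of its floor, 26 mm above the desk, z up. The jar may be turned any way about its upright axis.
Not all that is in view belongs to the job. What is shaped like the part that bears thermometer_barrel but orange or purple is not meant.

How it is judged (in metres and radians):
At the end, for the whole second after the job is handed in: Thermometer flat in the L cut-out (barrel centre within 16 mm, turn within 15 degrees) and small jar upright, lid up, in the round cut-out (within 16 mm), each with its underside within 6 mm of the floor and tilt under 8 degrees, released and at rest (horizontal distance between thermometer_barrel and l_cutout below 0.016 m and z of thermometer_barrel in the frame of l_cutout between 0.013 and 0.025 m and angle between the x axis of thermometer_barrel and the x axis of l_cutout, either way round below 0.26 rad and angle between each of thermometer_barrel, jar_center's own z axis and vertical below 0.15 rad and horizontal distance between jar_center and round_cutout below 0.016 m and z of jar_center in the frame of round_cutout between 0.0215 and 0.0335 m and linear speed of each of thermometer, jar below 0.02 m/s); the robot touches nothing.
It fails at once if the thermometer is let go of with its underside more than about 80 mm above the desk (dropped) (height (world z) of thermometer_barrel above 0.1 m and contact force between thermometer and the fingers below 0.05 N).
It fails at once if the jar is let go of with its underside more than about 80 mm above the desk (dropped) (height (world z) of jar_center above 0.11 m and contact force between jar and the fingers below 0.05 N).
It also fails if it takes over 58 s, if anything falls off the work surface, if the arm or the gripper's body presses on something with over 40 N, if the wrist force passes 120 N, or if a joint passes its speed limit or range.

## Working session

There is one attempt and no reset: what is moved stays moved. The work goes in short steps, each a Python script; the robot and the scene stay as the last script left them, time stands still between calls to the robot, and variables do not carry over. Pictures are saved under pics/ and viewed, and the job is handed in when it is done.

```bash
ls; mkdir -p pics; python3 - <<'E'
from workcell import env, set_gripper, ik, telemetry, viewer
import cv2,pickle
s=telemetry.sense();print(s, env.grip_depth)
for n in ["scene","side","wrist"]:
    d=viewer.get_image(n); pickle.dump(d,open(f"pics/{n}0.pkl","wb"))
    cv2.imwrite(f"pics/{n}0.png",d["pixels"][:,:,::-1])
    print(n,{k:v.tolist() if hasattr(v,'tolist') else v for k,v in d.items() if k!="pixels"})
E
```

```text
pics
{'clock': 0.0, 'qpos': array([ 1.28730359e+00,  9.18460439e-02,  1.23186147e+00, -1.23250260e-05,
        1.81979880e+00, -5.66641903e-02]), 'qvel': array([-0.0017743 , -0.00014353, -0.00057918,  0.00197624,  0.00060371,
        0.00030185]), 'tau': array([ 1.01438141e-03, -4.46451259e+01, -4.06447220e+01,  6.98247459e-02,
        2.94448191e-02, -1.27181615e-04]), 'position': array([134.83588373, 584.35256434, 221.52834252]), 'ee_rot': array([-3.55507341e-01, -3.12109741e+00,  2.96548246e-03]), 'force': array([ 0.8014403 , -0.43569624, -0.25994193]), 'wrist_torque': array([-0.00131746,  0.03634731, -0.03030942]), 'width': 87.59841556124935} 18.700000000000003
scene {'intrinsics': [[420.2381471523037, 0.0, 320.9210963172202], [0.0, 420.2381471523037, 198.49486885642156], [0.0, 0.0, 1.0]], 'dist_coeffs': [-0.0370738418464654, 0.0, 0.0, 0.0, 0.0], 'extrinsics': [[-0.6739344882828803, -0.503285817910318, 0.5408471974534347, 1046.7301378243274], [0.7387891850525514, -0.46077395024214907, 0.4918108445608254, 465.0690321761133], [0.0016868764860553643, 0.7310203501056505, 0.6823535756
[... 319 characters left out ...]
532.0671852813867], [-0.7458518343729628, 0.3863016711175848, -0.5426564843934402, -921.9690377870211], [0.012572764911295225, 0.8226817761947501, 0.568363106384938, 957.1257381008722], [0.0, 0.0, 0.0, 1.0]]}
wrist {'intrinsics': [[336.88876780825683, 0.0, 318.86292119272423], [0.0, 336.88876780825683, 198.7606800640937], [0.0, 0.0, 1.0]], 'dist_coeffs': [-0.01645402310680909, 0.0, 0.0, 0.0, 0.0], 'hand_eye': [[-0.0007345820538717511, 0.962699200370555, 0.2705729291616192, 73.96472339294223], [0.9999994489046966, 0.0009101256953244196, -0.0005233178001849034, 0.008696028103605258], [-0.0007500530030667916, 0.27057239563028435, -0.9626993383935504, -162.51405124541319], [0.0, 0.0, 0.0, 1.0]]}
```

View pics/scene0.png

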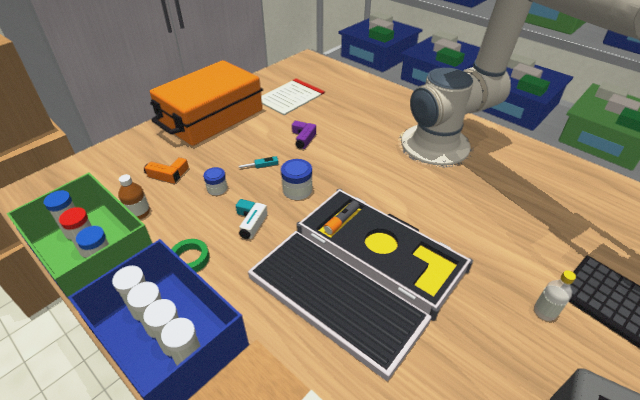

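View pics/side0.png

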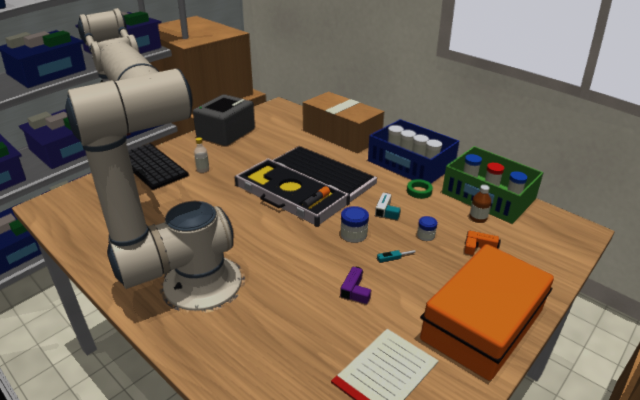

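View pics/wrist0.png

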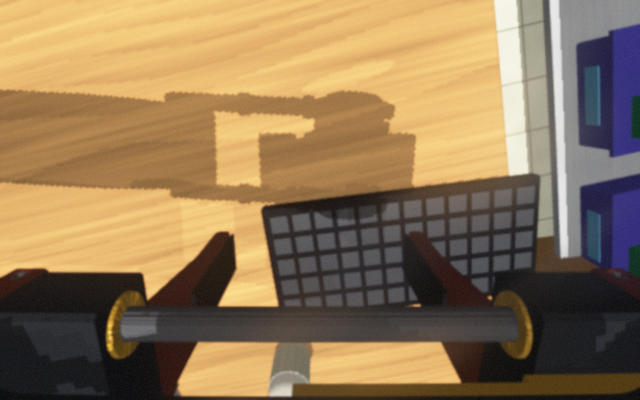

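Thermometer candidates in the scene view:
- White and teal at (252,218): chosen.
- Orange at (165,170): rejected.
- Purple at (304,133): rejected.
- Teal screwdriver at (260,163): rejected.

Jar candidates in the scene view:
- Small jar at (215,181): chosen.
- Large jar at (297,179): rejected.
- Blue lids in the green bin at (57,203) and (90,240): rejected.

Next I'll check these choices in one close crop and measure.

```bash
cat > h.py <<'E'
import numpy as np, cv2, pickle
from scipy.spatial.transform import Rotation as R
def load(n): return pickle.load(open(f"pics/{n}.pkl","rb"))
def c2w(d): return d["extrinsics"] if "extrinsics" in d else d["T"]
def rays(d,uv):
    p=cv2.undistortPoints(np.float64(uv).reshape(-1,1,2),d["intrinsics"],np.float64(d["dist_coeffs"])).reshape(-1,2)
    T=np.array(c2w(d)); v=np.c_[p[:,0],-p[:,1],-np.ones(len(p))]@T[:3,:3].T
    return T[:3,3],v
def onz(d,uv,z):
    o,v=rays(d,uv); return o+v*((z-o[2])/v[:,2])[:,None]
def proj(d,P):
    T=np.array(c2w(d)); q=(np.float64(P).reshape(-1,3)-T[:3,3])@T[:3,:3]; q=q*[1,-1,-1]
    return cv2.projectPoints(q,np.zeros(3),np.zeros(3),d["intrinsics"],np.float64(d["dist_coeffs"]))[0].reshape(-1,2)
def tri(ds,uvs):
    A=np.zeros((3,3));b=np.zeros(3)
    for d,uv in zip(ds,uvs):
        o,v=rays(d,[uv]);v=v[0]/np.linalg.norm(v[0]);M=np.eye(3)-np.outer(v,v);A+=M;b+=M@o
    return np.linalg.solve(A,b)
def hsv(d): return cv2.cvtColor(d["pixels"],cv2.COLOR_RGB2HSV)
def comps(m,amin=15):
    n,l,s,c=cv2.connectedComponentsWithStats(m.astype(np.uint8))
    return [(int(s[i,4]),c[i].round(1).tolist(),s[i,:4].tolist(),l==i) for i in range(1,n) if s[i,4]>=amin]
def grab(n,name):
    from workcell import viewer, telemetry
    s=telemetry.sense(); d=viewer.get_image(n)
    if n=="wrist":
        T=np.eye(4);T[:3,:3]=R.from_rotvec(s["ee_rot"]).as_matrix();T[:3,3]=s["position"]; d["T"]=T@np.array(d["hand_eye"])
    pickle.dump(d,open(f"pics/{name}.pkl","wb")); cv2.imwrite(f"pics/{name}.png",d["pixels"][:,:,::-1]); return d
E
python3 - <<'E'
from h import *
a=load("scene0");b=load("side0")
im=np.hstack([cv2.resize(a["pixels"][120:280,130:330],(400,320)),cv2.resize(b["pixels"][170:300,330:500][:, :170],(400,306+14))])
cv2.imwrite("pics/crop0.png",im[:,:,::-1])
cv2.imwrite("pics/crop1.png",np.hstack([cv2.resize(a["pixels"][180:310,290:480],(400,274)),cv2.resize(b["pixels"][140:230,225:385],(400,274))])[:,:,::-1])
for nm,d in(("scene",a),("side",b)):
    H=hsv(d)
    print(nm)
    for c,lo,hi in(("yellow",(25,120,120),(35,255,255)),("teal",(85,100,50),(98,255,255)),("blue",(108,140,40),(125,255,255)),("white",(0,0,170),(180,50,255))):
        for x in comps(cv2.inRange(H,lo,hi)>0,20): print(c,x[0],x[1],x[2], onz(d,[x[1]],26)[0].round() )
E
```

```text
scene
yellow 36 [323.5, 231.4] [318, 227, 13, 11] [534.   7.  26.]
yellow 520 [380.6, 243.1] [364, 233, 33, 21] [471. 131.  26.]
yellow 1122 [432.7, 270.4] [413, 245, 43, 52] [457. 265.  26.]
yellow 86 [569.7, 274.9] [564, 271, 12, 9] [263. 499.  26.]
teal 160 [265.6, 162.2] [255, 157, 23, 11] [ 446. -297.   26.]
teal 192 [243.6, 206.0] [236, 199, 19, 16] [ 607. -203.   26.]
teal 27 [251.3, 216.3] [247, 210, 10, 14] [ 618. -160.   26.]
blue 149 [466.5, 2.0] [446, 0, 39, 7] [-1225.  -543.    26.]
blue 3513 [400.0, 50.1] [339, 19, 140, 66] [-459. -451.   26.]
blue 420 [621.2, 42.0] [603, 31, 37, 23] [-1245.   229.    26.]
blue 1927 [534.5, 99.7] [484, 65, 89, 65] [-442.  138.   26.]
blue 24 [509.1, 70.7] [507, 68, 5, 7] [-597.  -26.   26.]
blue 600 [296.2, 170.8] [281, 159, 31, 25] [ 415. -204.   26.]
blue 275 [213.9, 175.6] [204, 168, 21, 17] [ 584. -359.   26.]
blue 391 [57.0, 200.2] [44, 191, 27, 20] [ 928. -585.   26.]
blue 497 [89.9, 237.2] [76, 226, 29, 24] [ 928. -394.   26.]
blue 13033 [163.0, 326.0] [68, 240, 180, 160] [938. -57.  26.]
white 32 [635.2, 1.3] [630, 0, 10, 4] [-1
[... 3590 characters left out ...]
8.   26.]
white 3683 [387.9, 367.7] [338, 329, 100, 71] [  96. -558.   26.]
white 592 [565.8, 351.4] [551, 336, 32, 32] [ 411. -857.   26.]
white 137 [627.3, 354.4] [620, 344, 15, 23] [ 502. -987.   26.]
white 503 [552.3, 375.7] [537, 360, 31, 32] [ 322. -860.   26.]
white 82 [30.8, 372.1] [25, 366, 13, 14] [-483.   19.   26.]
white 66 [617.5, 372.8] [613, 367, 10, 13] [ 430. -985.   26.]
white 815 [580.2, 389.0] [559, 372, 46, 28] [ 328. -927.   26.]
white 544 [38.8, 388.6] [21, 374, 38, 26] [-488.  -38.   26.]
white 455 [88.2, 390.7] [72, 378, 35, 22] [-405. -123.   26.]
white 45 [534.7, 388.2] [530, 385, 10, 7] [ 263. -842.   26.]
white 24 [20.2, 396.1] [17, 392, 7, 8] [-531.  -28.   26.]
```

View pics/crop0.png

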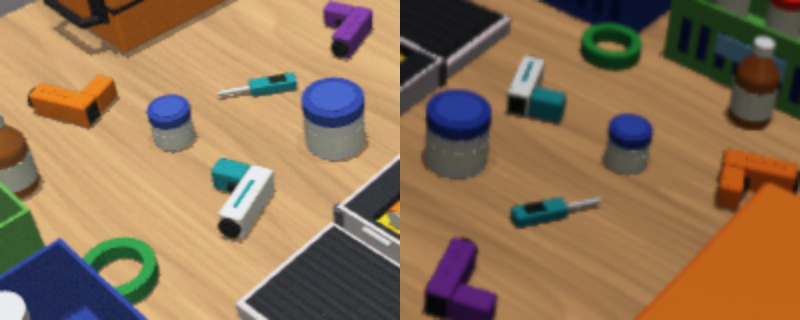

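View pics/crop1.png

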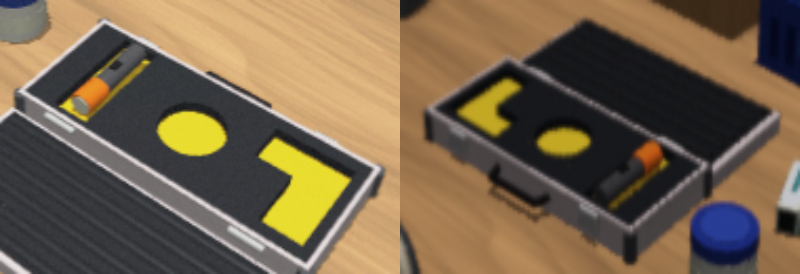

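```bash
python3 - <<'E'
from h import *
from workcell import ik
a=load("scene0");b=load("side0")
print("jar lid",tri([a,b],[(213.9,175.6),(427.5,223.1)]), "big",tri([a,b],[(296.2,170.8),(354.4,216.5)]))
print("teal handle",tri([a,b],[(243.6,206),(392.1,209.8)]))
print("white",onz(a,[(252.5,216),(243,232),(266,207)],36))
print("round",onz(a,[(380.6,243.1)],26),onz(b,[(290.1,186.1)],26))
def cr(u,v): return 290+u*190/400,180+v*130/274
L=onz(a,[cr(*p) for p in [(278,137),(350,182),(307,244),(263,220),(293,178),(258,158)]],26);print("L",L.round())
print("jar top pt",onz(a,[(214,173)],55),onz(b,[(427.5,222)],55))
E
```

```text
jar lid [ 596.62628813 -337.34670383   45.82545472] big [ 449.01675455 -168.54824306   66.49513786]
teal handle [ 606.35462487 -201.68206054   26.18410398]
white [[ 621.03688857 -150.6103643    36.        ]
 [ 671.55912294 -126.61189887   36.        ]
 [ 576.92774041 -149.72723768   36.        ]]
round [[470.78013277 131.45274865  26.        ]] [[482.24337551 139.94304322  26.        ]]
L [[410. 207.  26.]
 [412. 298.  26.]
 [510. 305.  26.]
 [516. 256.  26.]
 [448. 250.  26.]
 [450. 207.  26.]]
jar top pt [[ 595.19366975 -335.37241805   55.        ]] [[ 590.60715006 -340.42217237   55.        ]]
```

```bash
cat >> h.py <<'E'
def down(yaw): # tool x at yaw, z down
    c,s=np.cos(yaw),np.sin(yaw)
    return R.from_matrix(np.array([[c,s,0],[s,-c,0],[0,0,-1]])).as_rotvec()
E
python3 - <<'E'
from h import *
from workcell import env,ik,telemetry
for p,y in (((605,-165,230),14),((595,-337,230),0),((462,278,240),0),((465,200,250),0)):
    for k in (0,180): 
        q=ik(p,down(np.radians(y+k))); print(p,y+k,None if q is None else np.round(q,2))
env.move_to((605,-165,235),down(np.radians(194)))
grab("wrist","w1"); s=telemetry.sense(); print(s["clock"],s["position"],s["qpos"])
E
```

```text
(605, -165, 230) 14 [-0.32  0.17  1.14 -0.    1.84  1.01]
(605, -165, 230) 194 [-0.32  0.17  1.14 -0.    1.84 -2.14]
(595, -337, 230) 0 [-0.57  0.33  0.95 -0.    1.87  1.01]
(595, -337, 230) 180 [-0.57  0.33  0.95  0.    1.87 -2.14]
(462, 278, 240) 0 [ 0.48 -0.07  1.36 -0.    1.85  2.05]
(462, 278, 240) 180 [ 0.48 -0.07  1.36 -0.    1.85 -1.09]
(465, 200, 250) 0 [ 0.34 -0.15  1.42 -0.    1.87  1.91]
(465, 200, 250) 180 [ 0.34 -0.15  1.42 -0.    1.87 -1.23]
3.3 [ 605.19652332 -164.24455786  235.00640357] [-3.19322855e-01  1.68497262e-01  1.12476739e+00  1.30492199e-04
  1.84832835e+00 -2.13550001e+00]
```

View pics/w1.png

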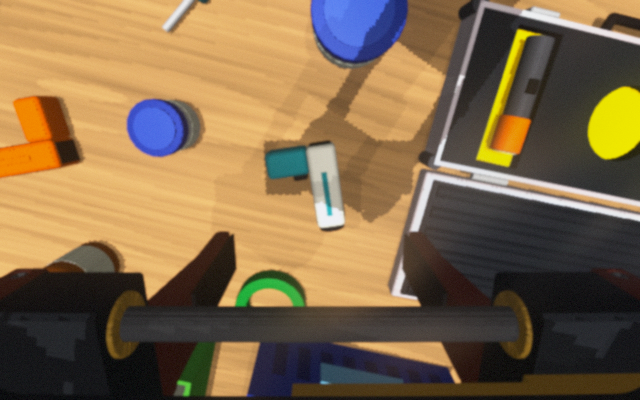

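The wrist view shows the white thermometer at (325,186), with its handle to the left at (288,162). It also shows the small jar lid at (157,128) and the case on the right.

```bash
python3 - <<'E'
from h import *
d=load("w1");H=hsv(d)
m=cv2.inRange(H,(0,0,140),(180,60,255)); m[:,:295]=0;m[:,350:]=0;m[:135]=0;m[235:]=0
st=cv2.inRange(H,(80,80,40),(100,255,255));st[:,:312]=0;st[:,345:]=0;st[:165]=0;st[225:]=0
t=cv2.inRange(H,(80,80,40),(100,255,255));t[:,:260]=0;t[:,312:]=0;t[:135]=0;t[190:]=0
b=cv2.inRange(H,(108,120,40),(125,255,255));b[:,:110]=0;b[:,215:]=0;b[:90]=0;b[170:]=0
for n,mm in(("white",m|st),("stripe",st),("handle",t),("lid",b)):
    ys,xs=np.nonzero(mm); print(n,len(xs),xs.mean(),ys.mean())
    P=onz(d,np.c_[xs,ys],55 if n=="lid" else 38)[:,:2]
    r=cv2.minAreaRect(P.astype(np.float32)); print(P.mean(0),r, cv2.boxPoints(r).round(1).tolist())
cs,_=cv2.findContours(b,cv2.RETR_EXTERNAL,cv2.CHAIN_APPROX_NONE); c=max(cs,key=cv2.contourArea)[:,0]
print(cv2.minEnclosingCircle(onz(d,c,55)[:,:2].astype(np.float32)))
v=d["pixels"][120:250,240:370,::-1].copy();
mv=((m|st)[120:250,240:370,None]*np.uint8([1,1,1]))
cv2.imwrite("pics/w1c.png",np.hstack([cv2.resize(v,None,fx=3,fy=3,interpolation=0),cv2.resize(mv,None,fx=3,fy=3,interpolation=0)]))
E
```

```text
white 2222 325.5571557155716 185.6944194419442
[ 615.84079323 -153.72414737] ((617.2730102539062, -153.25071716308594), (92.25450897216797, 30.915977478027344), 22.354509353637695) [[568.7000122070312, -156.5], [580.5, -185.10000610351562], [665.7999877929688, -150.0], [654.0999755859375, -121.4000015258789]]
stripe 181 326.585635359116 194.12707182320443
[ 624.50024714 -150.38470875] ((624.58251953125, -150.49032592773438), (48.50565719604492, 5.16442346572876), 23.053184509277344) [[601.2999877929688, -157.60000610351562], [603.2999877929688, -162.39999389648438], [647.9000244140625, -143.39999389648438], [645.9000244140625, -138.60000610351562]]
handle 1085 286.8267281105991 162.48110599078342
[ 600.62869752 -200.7116703 ] ((600.9156494140625, -201.10772705078125), (30.573055267333984, 43.36836242675781), 21.003549575805664) [[578.9000244140625, -186.3000030517578], [594.4000244140625, -226.8000030517578], [623.0, -215.89999389648438], [607.4000244140625, -175.39999389648438]]
lid 2534 155.8405682715075 127.24625098658248
[ 594.44151546 -334.87939557] ((595.137451171875, -334.89373779296875), (54.10891342163086, 56.898712158203125), 13.753687858581543) [[562.0999755859375, -313.70001220703125], [575.5999755859375, -369.0], [628.2000122070312, -356.1000061035156], [614.7000122070312, -300.79998779296875]]
((594.4567260742188, -334.9168701171875), 28.811710357666016)
```

View pics/w1c.png

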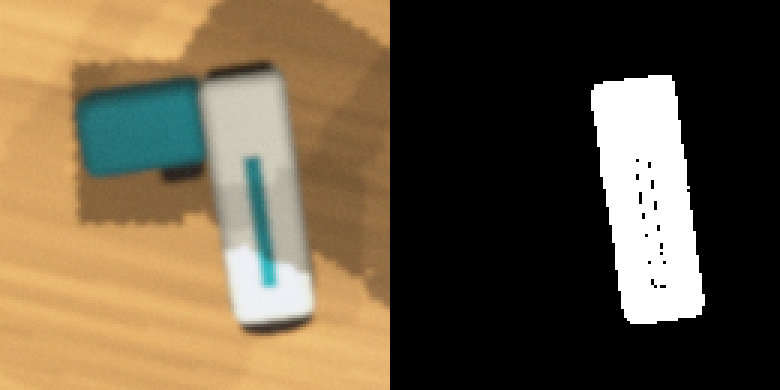

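Barrel centre is (617,-153) with yaw 22.3°, and the handle offset matches the given dimensions. The jar is at (594.5,-335) with a 28.8 mm radius, which matches too. Next I'll look at the case.

```bash
python3 - <<'E'
from h import *
from workcell import env,telemetry
env.move_to((462,205,255),down(np.radians(184)))
d=grab("wrist","w2"); s=telemetry.sense(); print(s["clock"],s["position"])
m=cv2.inRange(hsv(d),(25,120,100),(35,255,255))
for c in comps(m>0,100):
    cs,_=cv2.findContours(c[3].astype(np.uint8),cv2.RETR_EXTERNAL,cv2.CHAIN_APPROX_NONE);k=cs[0]
    P=onz(d,k[:,0],26)[:,:2].astype(np.float32)
    print(c[0],c[1],"circ",cv2.minEnclosingCircle(P),"rect",cv2.minAreaRect(P))
    ap=cv2.approxPolyDP(P.reshape(-1,1,2),8,True)[:,0];print(ap.round(1).tolist())
E
```

```text
4.825 [462.5229071  204.26719705 254.80361326]
677 [145.6, 135.3] circ ((456.5712890625, 9.035205841064453), 48.878662109375) rect ((456.1863708496094, 9.057153701782227), (90.10993194580078, 41.86777114868164), 2.980633497238159)
[[410.8999938964844, 26.5], [414.5, -12.300000190734863], [502.20001220703125, -8.5], [424.3999938964844, -9.600000381469727], [419.1000061035156, 20.399999618530273], [439.0, 27.399999618530273]]
5375 [368.2, 167.9] circ ((468.35675048828125, 253.910888671875), 75.2195816040039) rect ((468.94329833984375, 255.153076171875), (124.67485046386719, 94.07657623291016), 5.735477447509766)
[[412.3999938964844, 203.60000610351562], [457.1000061035156, 207.89999389648438], [459.8999938964844, 255.39999389648438], [482.3999938964844, 263.70001220703125], [496.8999938964844, 253.10000610351562], [527.5, 256.20001220703125], [524.2999877929688, 304.20001220703125], [410.5, 296.29998779296875]]
3008 [255.0, 174.6] circ ((474.85919189453125, 132.8890380859375), 40.231624603271484) rect ((474.7890625, 131.33485412597656), (78.42532348632812, 74.72066497802734), 2.5049304962158203)
[[437.5, 118.5999984741211], [457.6000061035156, 96.5], [485.29998779296875, 95.19999694824219], [510.1000061035156, 115.69999694824219], [511.70001220703125, 147.1999969482422], [492.70001220703125, 167.10000610351562], [484.70001220703125, 140.5], [481.5, 169.0], [458.79998779296875, 165.6999969482422], [436.20001220703125, 138.1999969482422]]
263 [163.1, 223.4] circ ((539.6701049804688, 13.301578521728516), 22.021848678588867) rect ((540.3350830078125, 13.435851097106934), (18.27947425842285, 41.816654205322266), 3.9839370250701904)
[[531.0999755859375, 33.599998474121094], [548.2999877929688, -7.0], [548.2999877929688, 30.299999237060547]]
```

View pics/w2.png

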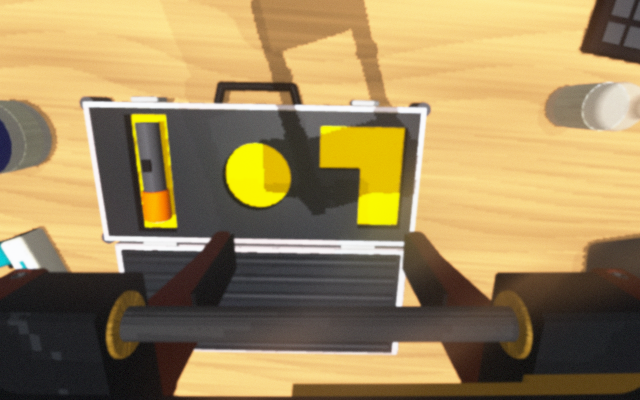

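The L slot's outer corners put the barrel spot at about (467.5,276) with yaw 3.8°. The measured slot is 48×115 mm against an expected 49×117. The round cut-out is at (474,132), measuring 76–78 mm.

The fingers are 13.5 mm thick and the gap is only 8 mm, so I'll grip high enough to keep the fingertips above the foam. I'll grip at barrel x = +8 to clear the trigger.

```bash
python3 - <<'E'
from h import *
from workcell import env,telemetry,set_gripper
y=np.radians(22.3); g=np.array([617.,-153.3])+8*np.array([np.cos(y),np.sin(y)])
o=down(y+np.pi)
env.move_to((*g,110),o)
print(env.move_l((*g,18),feed=120,force_limit=15),telemetry.sense()["position"])
set_gripper(20); s=telemetry.sense(); print(s["width"],s["position"],s["force"])
env.move_l((*g,120),feed=150)
s=telemetry.sense(); print(s["width"],s["position"],s["force"],s["clock"])
grab("wrist","w3");grab("side","s3")
E
```

```text
False [ 625.02558662 -150.35088147   19.1196924 ]
31.504223910477748 [ 624.38114506 -150.27573738   17.96052534] [ 0.16278411  0.08280285 -0.43078851]
31.69182630640534 [ 623.84820357 -150.10792517  118.55458127] [ 0.08713838 -0.1645929  -1.75545047] 9.0167
```

View pics/w3.png

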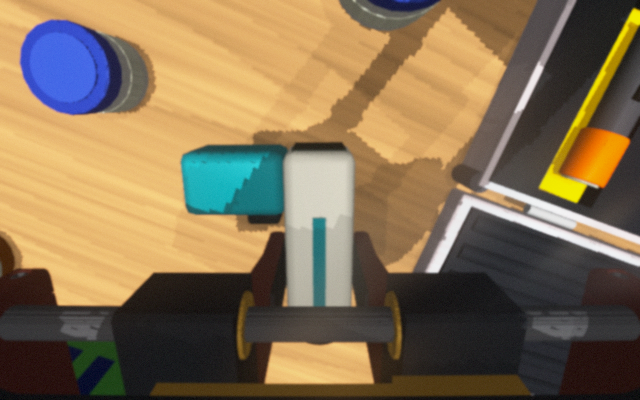

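View pics/s3.png

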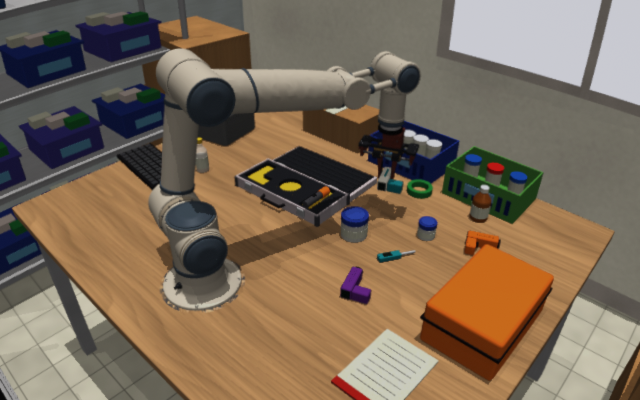

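The barrel is held straight: width 31.7 mm, weight 1.76 N, and the rear end at row 143 where row 144 was predicted. Placing it now.

```bash
python3 - <<'E'
from h import *
from workcell import env,telemetry,set_gripper
y=np.radians(3.8); u=np.array([np.cos(y),np.sin(y)]); g=np.array([467.3,276.])+8*u
o=down(y+np.pi)
p=telemetry.sense()["position"]; 
env.move_to((*g,120),o)
s=telemetry.sense(); print(s["width"],s["position"],s["force"])
env.move_l((*g,72),feed=120)
grab("wrist","w4");grab("scene","c4")
print(telemetry.sense()["clock"])
E
```

```text
31.93199353516073 [475.79120689 275.86422232 119.96193872] [-0.17088791  0.02094146 -1.94800754]
11.425
```

View pics/w4.png

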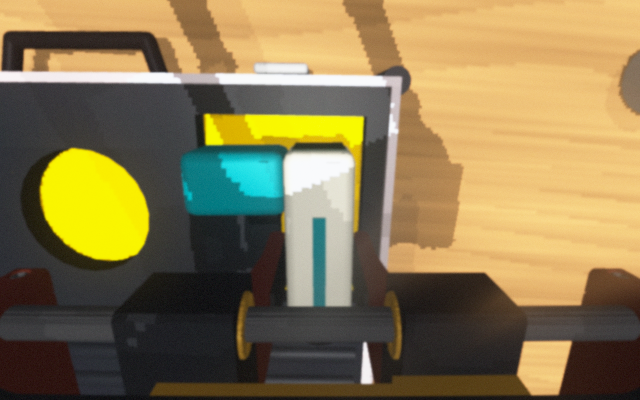

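```bash
python3 -c "
from h import *
d=load('c4');cv2.imwrite('pics/c4z.png',cv2.resize(d['pixels'][160:320,340:500],(640,640),interpolation=cv2.INTER_CUBIC)[:580,:,::-1])"
```

```text
(no output)
```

View pics/c4z.png

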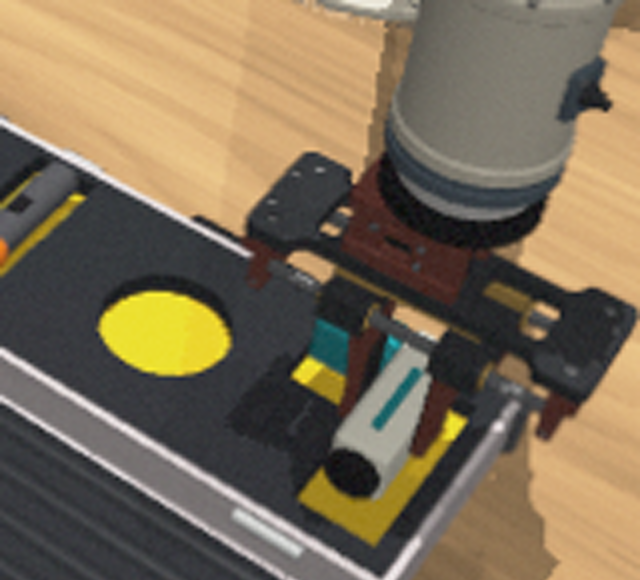

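```bash
python3 - <<'E'
from h import *
d=load("w4")
P=onz(d,[(205,115),(364,116),(360,230)],26)[:,:2]
y=np.radians(3.8);u=np.array([np.cos(y),np.sin(y)]);v=np.array([-u[1],u[0]])
print(P.round(1)); print("local to assumed centre",((P-[467.3,276])@np.c_[u,v]).round(1))
m=cv2.inRange(hsv(d),(25,120,100),(35,255,255))
for c in comps(m>0,300):
    if c[1][0]<160:
        ys,xs=np.nonzero(c[3]); Q=onz(d,np.c_[xs,ys],26)[:,:2]; print("round",Q.mean(0),cv2.minAreaRect(Q.astype(np.float32)))
E
```

```text
[[412.3 203.4]
 [406.8 299.1]
 [479.9 303.8]]
local to assumed centre [[-59.7 -68.8]
 [-58.9  27.1]
 [ 14.4  26.9]]
round [474.3935699  129.66701699] ((475.1876525878906, 129.70526123046875), (70.98163604736328, 75.6998291015625), 85.88627624511719)
```

The close view moves the slot centre about 2 mm in +y. Setting it down there.

```bash
python3 - <<'E'
from h import *
from workcell import env,telemetry,set_gripper
y=np.radians(3.8); u=np.array([np.cos(y),np.sin(y)]); g=np.array([466.8,277.7])+8*u
env.move_l((*g,60),feed=60)
print(env.move_l((*g,42.5),feed=25,force_limit=6)); s=telemetry.sense(); print(s["position"],s["force"],s["width"])
if s["position"][2]<47:
    set_gripper(70); p=telemetry.sense()["position"]
    env.move_l((p[0],p[1],150),feed=150)
    env.move_l((440,250,230),feed=300)
    grab("wrist","w5")
print(telemetry.sense()["clock"])
E
```

```text
True
[474.66558054 278.11598652  43.85548267] [ 1.1711638  -0.27887267  3.6638839 ] 32.32554823763854
14.5167
```

View pics/w5.png

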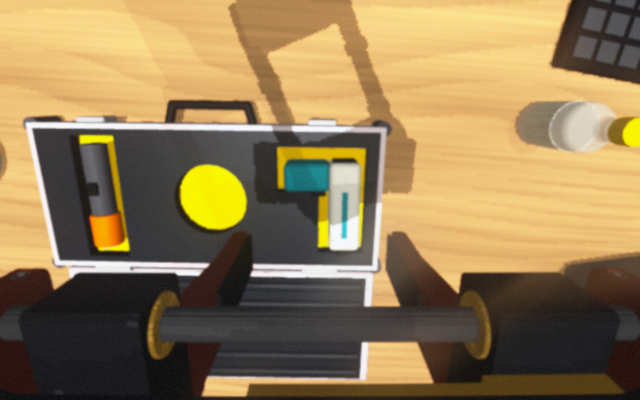

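Contact came at TCP z = 43.9, where 44 was expected, so the thermometer is on the floor. Next is the jar.

```bash
python3 - <<'E'
from h import *
from workcell import env,telemetry,set_gripper
d=load("w5");m=cv2.inRange(hsv(d),(0,0,130),(180,60,255))|cv2.inRange(hsv(d),(80,80,40),(100,255,255));m[:,:331]=0;m[:,360:]=0;m[:155]=0;m[252:]=0
c=max(comps(m>0),key=lambda c:c[0]);ys,xs=np.nonzero(c[3]);P=onz(d,np.c_[xs,ys],64)[:,:2].astype(np.float32);print("barrel now",cv2.minAreaRect(P))
o=down(np.pi); g=(594.5,-334.9)
env.move_to((440,0,230),o)
set_gripper(88)
env.move_to((*g,130),o)
print(env.move_l((*g,24),feed=120,force_limit=15))
set_gripper(45); s=telemetry.sense(); print(s["width"],s["position"])
env.move_l((*g,130),feed=150)
s=telemetry.sense(); print(s["width"],s["position"],s["force"],s["clock"])
grab("wrist","w6")
E
```

```text
barrel now ((466.2795104980469, 278.44378662109375), (93.12063598632812, 28.542869567871094), 4.312870502471924)
False
57.718457710700655 [ 594.59942249 -335.08420377   24.29494466]
57.40528483525968 [ 594.03630081 -334.58442062  128.39823171] [ 0.2681748  -0.07838138 -1.64611083] 19.8917
```

View pics/w6.png

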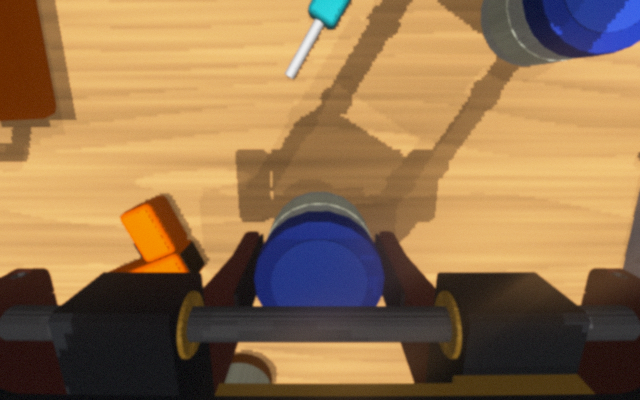

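The jar is held at 57.4 mm, centred, at about the right weight. Carrying it to the round cut-out.

```bash
python3 - <<'E'
from h import *
from workcell import env,telemetry,set_gripper
o=down(np.radians(183.8)); g=(474,131)
p=telemetry.sense()["position"]; env.move_l((p[0],p[1],170),feed=150)
env.move_to((*g,160),o); env.move_l((*g,75),feed=120)
s=telemetry.sense(); print(s["width"],s["position"],s["force"])
grab("wrist","w7")
print(env.move_l((*g,60),feed=60),env.move_l((*g,48),feed=25,force_limit=6)); s=telemetry.sense(); print(s["position"],s["force"],s["width"],s["clock"])
E
```

```text
57.169892031757094 [474.50909387 131.02364857  75.83047852] [-0.69860044  0.62555056 -1.21456644]
False True
[474.10666294 131.0950892   49.89949136] [-0.31299457 -0.03166667  3.65216775] 57.19499599504702 23.8583
```

View pics/w7.png

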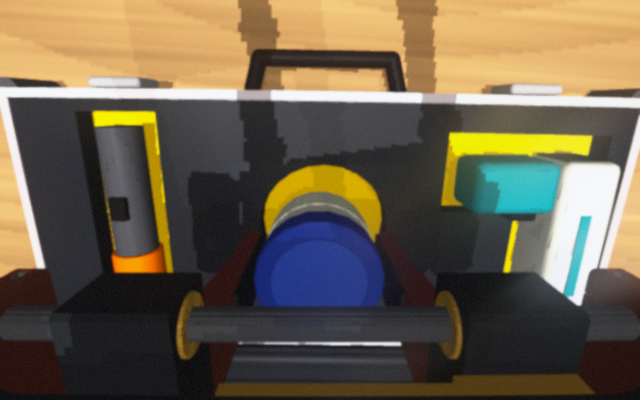

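Contact came at z = 49.9, where 50.3 was expected, so the jar is on the floor. Releasing and checking.

```bash
python3 - <<'E'
from h import *
from workcell import env,telemetry,set_gripper
set_gripper(80); p=telemetry.sense()["position"]
env.move_l((p[0],p[1],160),feed=150); env.move_l((420,200,250),feed=300); env.dwell(.3)
d=grab("wrist","w8");H=hsv(d)
m=cv2.inRange(H,(108,120,40),(125,255,255))
for c in comps(m>0,800):
    ys,xs=np.nonzero(c[3]);P=onz(d,np.c_[xs,ys],81)[:,:2].astype(np.float32);print("lid",c[1],cv2.minEnclosingCircle(P))
env.move_l((380,0,300),feed=300)
a=grab("scene","c8");b=grab("side","s8");s=telemetry.sense();print(s["clock"],s["force"])
L=[]
for x in(a,b):
    cc=comps(cv2.inRange(hsv(x),(108,140,40),(125,255,255))>0,50)
    e=proj(x,[474,131,75])[0]; c=min(cc,key=lambda c:np.hypot(*(np.array(c[1])-e)));print(c[0],c[1],e);L.append(c[1])
print(tri([a,b],L))
cv2.imwrite("pics/f8.png",np.hstack([cv2.resize(a["pixels"][180:310,290:480],(400,274)),cv2.resize(b["pixels"][140:230,225:385],(400,274))])[:,:,::-1])
E
```

```text
lid [252.6, 226.1] ((474.0345764160156, 131.5114288330078), 30.755308151245117)
27.175 [-0.21058741 -0.2602562   0.64523592]
455 [381.4, 230.6] [381.73401987 229.58177875]
167 [290.1, 175.8] [289.81319489 175.70272771]
[475.87133482 131.60402128  73.53882622]
```

View pics/w8.png

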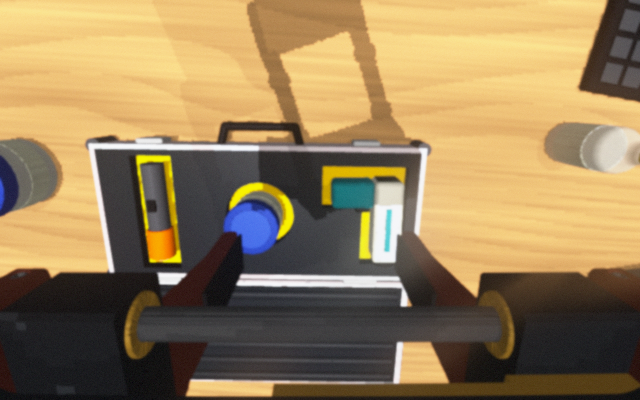

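View pics/f8.png

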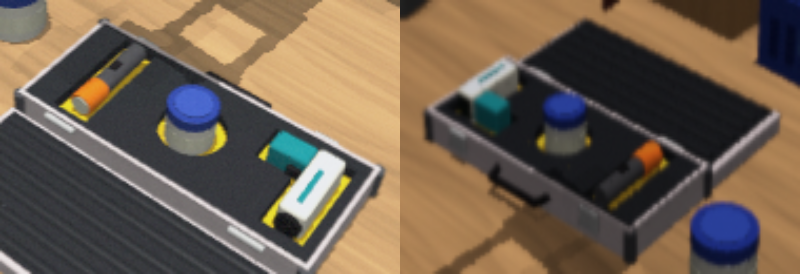

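Both parts are seated upright and flat, with yellow floor visible around each.

```bash
python3 -c "
from workcell import env
env.hand_in()"
```

```text
the job is handed in; nothing more can be done
```

I laid the white thermometer in the L-shaped cut-out and stood the small blue-lidded jar, lid up, in the round one, then handed the job in at about 27 s of the 58 s allowed. `env.hand_in()` gives no verdict, so the results below are my own checks.

| Part | Measured position (mm) | Target (mm) | Turn | Floor contact, TCP z (measured / expected) |
|---|---|---|---|---|
| Thermometer | (466, 278) | (467, 278) | 4.3° against 3.8° | 43.9 / 44 mm |
| Jar | (474, 131.5) | (474, 131) | any | 49.9 / 50.3 mm |

- **After release:** the final scene, side and wrist pictures show both parts flat or upright, with yellow floor visible around them and the arm clear.
- **Small disagreements:** the first wrist view and the closer one differed by about 2 mm on the L slot's centre and on the round cut-out. I moved the thermometer's target to match the closer view. Two-view triangulation put the jar about 2 mm off in x. All of this is well inside the 16 mm tolerance, and no check failed.

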